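# Put the sharpening stone away in its case

## Task

Put the blue sharpening stone away in its dark wooden case: slide it endways, lying flat, off the loading board and through the mouth until it is all the way in against the back wall, then slide the red keeper fully shut across the mouth so the stone is locked in. Leave the other tools on the bench where they are.

Things in the scene. Friction and masses are not known exactly. Their poses are not given: they have to be found in the camera images.
- stone_center (a point): centre of the sharpening stone, a rigid bar 150 mm long (its x), 50 mm wide (its y), 24 mm thick (its z), blue with a thin white lower layer, about 0.35 to 0.6 kg, lying flat on the bench at the start. Either end may go in first
- case: wooden storage case fixed to the bench, dark brown with a lighter roof. Origin: at bench level below the centre of its mouth; x points level into the case, y across, z up. Its floor and the loading board in front are one level, 12 mm above the bench; the board is 86 mm wide, from x = -185 mm to the mouth at x = 0. Outside: 78 mm wide, roof top 48 mm above the bench
- load_spot (a point): point on the top of the loading board, on its centre line, at x = -100 mm in the case's frame: a good place for the middle of the stone, clear of guides on both sides. Two fixed brass guides 18 mm high on the board narrow from about 76 mm apart at x = -57 mm to 52 mm at x = -17 mm and lead into the mouth; axes as the case's
- home_spot (a point): where the stone's centre must be when fully home: x = 71 mm, y = 0, 24 mm above the bench in the case's frame; axes as the case's. The case is 54 mm wide, 28 mm high and 146 mm deep inside, the back wall rigid at x = 146 mm, so a stone fully home still stands out 4 mm from the mouth
- keeper (a joint): position (m) of the red keeper, which slides across the mouth along the case's y: 0 = shut, at its stop; up to 0.075 = drawn out towards the case's +y. Starts open, stays where left, takes about 2 N to slide. Its plate, 62 mm wide, 6 mm thick, runs between x = -13 and -7 mm in the case's frame, so it passes only when the stone is within 3 mm of the back wall
- keeper_tab (a point): centre of the keeper's upright red push tab, 14 mm wide along the case's y, 16 mm along the case's x, its centre 55 mm above the bench (it spans 40 to 70 mm). It moves with the keeper: in the case's frame it is at x = -10 mm, y = keeper position. Push it towards the case's -y to shut
- strop: a honing strop: pale wooden board 170 x 55 x 18 mm with a 3 mm brown-red leather top, loose bystander; origin at the centre of its underside
- plane: a small metal block plane, 150 x 50 mm, 50 mm high, dark steel with brass cap and wooden knob, loose bystander; origin at the centre of its underside
- oil: brown honing-oil bottle, 52 mm across, 130 mm tall, loose bystander; origin at the centre of its underside
- wax: flat yellow wax tin, 84 mm across, 40 mm tall, loose bystander; origin at the centre of its underside
- mallet: wooden mallet standing on its head (70 x 130 x 90 mm), handle upright to 240 mm, loose bystander; origin at the centre of its underside
- chisel: chisel lying flat, 255 mm long, wooden handle 26 mm thick, loose bystander; origin at bench level near its middle
- square: joiner's try square lying flat, wooden stock 110 mm, steel blade 170 mm, loose bystander; origin under the middle of the stock
- stone: the same stone; origin at the centre of its underside, 12 mm below its centre
Mind the look-alikes: they are no part of the job. There is more than one size of the stone; the job needs the smaller.

How it is judged:
By the outcome, as a careful person would: the job done as asked, in the order asked, and still so for the second after the job is handed in, with the robot touching nothing.
It also fails if it takes over 61 s, if anything falls off the work surface, if the arm or the gripper's body presses on something with over 40 N, if the wrist force passes 120 N, or if a joint passes its speed limit or range.

## Robot

A 6-joint arm with a two-finger parallel gripper is mounted at the origin on the work surface. World frame = base frame: x ahead of the robot, y to its left, z up, the work surface at z = 0. Lengths are in m, angles in rad, forces in N, time in s.
With the tool pointing down it reaches from about 0.35 to 0.975 m from the base axis. Payload 17.4 kg.
Tool frame: the origin (TCP) lies at the centre of the arm's flange, where the gripper is bolted on; the fingertips stand 173 mm ahead of it and the grasp point (between the pads) lies 155 mm ahead of it; z points along the fingers, y is the line along which they close (so a half turn about z gives the same grasp; the last joint's range is limited). The gripper opens to 85 mm and grips with 20 to 120 N. Pads are 22 mm wide; open, the fingers measure 114 mm over their backs; the gripper's body (76 mm by 85 mm) begins 54 mm behind the grasp point. The pads swing forward as they close: fully open they stand 13 mm farther back than shut.
Start: joints at [-1.214, 0.116, 1.442, -0, 1.584, -0.038], TCP at [0.26, -0.623, 0.405] pointing down, gripper open.
Joint ranges: [-2.83, 2.83], [-0.83, 2.19], [0.07, 2.5], [-1.14, 4.28], [0.01, 3], [-2.97, 2.97]. Speed limits (rad/s): [1.89, 1.89, 2.22, 3.14, 3.14, 3.14].

## Interface

Orientations are given as a rotation vector (axis times angle).
In Python, from workcell import ctrl gives the robot as it stands.
- The arm moves only by the tool send_rows, never from a script. Its argument "rows" is a list that holds one entry, the list of rows, each a list of 7 numbers: the shift along the tool's x, y, z scaled (see below), then the turn, a rotation vector about the tool's x, y, z scaled (see below), then the gripper's target within -1 to 1 (fully open at 1, half-way at 0, shut at -1). In form: [[[x, y, z, ax, ay, az, jaw], ...]]. A call has exactly 8 rows; each row is the pose to reach, as a shift and turn from the pose commanded when the call began, along the tool's axes at that moment, turning the shorter way round; what a row does not reach only later rows make up. The controller multiplies each number of a shift by 0.2 m and each number of a turn by 360 degrees. A row lasts 1/12 s, in which the tool goes at most 41.7 mm and 7.16 degrees, less where a joint would pass 70% of its speed; a pose out of reach is approached as far as the arm can. A call with a number of a shift or a turn outside -1 to 1 is refused whole. A call with a gripper value outside its range is refused whole. The fingers move at their own pace and stop on an object; "force" is the grip in N (left out, the last holds). Time passes only in rows, so rows that repeat a pose let the fingers close, or fill a call up. It gives the time, the measured TCP pose, the force, the opening and the grip force at its end, in the units of the state.
- ctrl.observe(): the state, without advancing time (a new reading comes with each control period).
- ctrl.snapshot(name): name is "scene" or "top"; returns the picture (384x512x3 uint8, blue, green, red); there is no depth.
- ctrl.camera_params(name): a dict with "vfov" (degrees; the focal length in pixels is half the picture's height over the tangent of half this angle, whatever the lens; pixels are square), "cx", "cy" (the principal point, pixels), "k1" (the pictures are not rectified: a ray, as slopes to the right and down, at radius r is drawn at 1 + k1 r^2 times it, then the intrinsics apply), "rvec" (rotation vector, rad) and "tvec" (3), from world to camera coordinates, as OpenCV has them. Camera axes: x right, y down, z forward; pixel columns grow to the right and rows downward; lengths in m; the calibration is good to about 2 mm. A picture is of the moment at which its call begins. camera_params takes no time and is no camera call.
- ctrl.job_done(): hands the job in; it is judged then, once.
Trained networks look in the newest picture that a camera, given by its name, has taken for a name from the list of things; names that differ only in an ending like _2 or _b are one class to them, and where a whole thing is asked for, a point or a joint stands for the part that bears it (a point fixed in the world has none). Each returns a list of dicts, best first, with "conf" (0 to 1); they miss things now and then, are a little off and sometimes report something else, mostly with a low value. They report only what shows in the picture. A call takes as long as a camera call. They do not tell look-alikes from the thing itself.
- ctrl.find_in(camera, label): "at" ([column, row] in pixels, amid what is visible of it).
- ctrl.place_of(camera, label): "at" ([column, row] in pixels: a listed point, or the origin of a listed thing).
The state is a dict: "t": time; "joint_positions": joint angles; "dq": joint speeds; "joint_torque": joint torques, N m; "tool_pos": TCP position; "tool_rot": TCP orientation; "contact_force": force on the tool from outside, world axes, zero at the start; "moment": the same for the moment, N m; "opening": opening from 0.0 (shut) to 1.0 (fully open); "finger_force": force on a finger pad.
Only numpy, scipy, OpenCV 4.12 (cv2) and the standard library are available. Lean on these libraries where they do the work, as an engineer would, in place of code of your own. Each camera call takes 0.05 s, during which the arm holds its last target. There are 200 camera calls.

## Working session

There is one attempt and no reset: what is moved stays moved. The work goes in short steps, Python scripts to look and compute and a tool call to move; the robot and the scene stay as the last step left them, time stands still between calls to the robot, and variables do not carry over. Pictures are saved under pics/ and viewed, at most 10 in all, crops included, and the job is handed in when it is done.

Besides the shell and the picture viewer there is one more tool, called after ">>>" in YAML: its name, and indented under it one key for each argument. send_rows: Moves the arm, as the interface text tells. Shifts and turns lie within -1 to 1; 1 stands for 0.2 m of shift or 360 degrees of turn. Its arguments: {"type":"object","properties":{"rows":{"type":"array","items":{"type":"array","items":{"type":"array","items":{"type":"number"}}}},"force":{"type":"number"}},"required":["rows"]}

```bash
mkdir -p pics; ls; cat > h.py <<'E'
import numpy as np, cv2
from workcell import ctrl
from scipy.spatial.transform import Rotation as R
def px2w(cam,px,z):
    p=ctrl.camera_params(cam); f=192/np.tan(np.radians(p['vfov'])/2)
    d=(np.array(px,float)-[p['cx'],p['cy']])/f
    u=d.copy()
    for _ in range(20): u=d/(1+p['k1']*(u@u))
    Rm=cv2.Rodrigues(np.array(p['rvec'],float))[0]; t=np.array(p['tvec'],float)
    c=-Rm.T@t; r=Rm.T@np.array([u[0],u[1],1]); return c+r*(z-c[2])/r[2]
def w2px(cam,X):
    p=ctrl.camera_params(cam); f=192/np.tan(np.radians(p['vfov'])/2)
    Rm=cv2.Rodrigues(np.array(p['rvec'],float))[0]; q=Rm@np.array(X,float)+np.array(p['tvec'],float)
    u=q[:2]/q[2]; return u*(1+p['k1']*(u@u))*f+[p['cx'],p['cy']]
E
python3 - <<'E'
from h import *
for c in ['scene','top']:
    cv2.imwrite(f'pics/{c}0.png',ctrl.snapshot(c)); print(c,ctrl.camera_params(c))
Z={'stone_center':.012,'case':0,'load_spot':.012,'home_spot':.024,'keeper_tab':.055}
for c in ['top','scene']:
    for l in Z:
        print(c,l,[(np.round(d['at']),round(d['conf'],2),np.round(px2w(c,d['at'],Z[l])[:2],4)) for d in ctrl.place_of(c,l)])
print(ctrl.observe())
E
```

```text
pics
scene {'vfov': 52.64906110380588, 'cx': 256.66541914617494, 'cy': 189.18870175611852, 'k1': -0.09443807954310444, 'rvec': array([ 2.10936066,  0.93876823, -0.45311573]), 'tvec': array([-0.33742973, -0.19838431,  1.68639675])}
top {'vfov': 44.61796033837808, 'cx': 255.14357980090682, 'cy': 188.50863492717124, 'k1': -0.07966733757955025, 'rvec': array([ 2.13724725, -2.15009348,  0.16992461]), 'tvec': array([-0.01926184,  0.52017272,  1.63712268])}
top stone_center [(array([343., 262.]), 0.79, array([ 0.2562, -0.3359])), (array([338., 204.]), 0.66, array([ 0.4638, -0.3232]))]
top case [(array([233., 153.]), 0.84, array([0.6614, 0.0574])), (array([258., 148.]), 0.67, array([ 0.6776, -0.0357]))]
top load_spot [(array([260., 149.]), 0.62, array([ 0.6713, -0.0403]))]
top home_spot [(array([213., 155.]), 0.66, array([0.6464, 0.1303]))]
top keeper_tab [(array([233., 175.]), 0.4, array([0.5673, 0.055 ]))]
scene stone_center [(array([145., 207.]), 0.76, array([ 0.2765, -0.3204])), (array([174., 235.]), 0.68, array([ 0.4628, -0.3173]))]
scene case [(array([359., 189.]), 0.67, array([0.7158,
[... 347 characters left out ...]
'joint_positions': array([-1.21378964e+00,  1.16020007e-01,  1.44161439e+00,  1.18547524e-05,
        1.58403070e+00, -3.78102346e-02]), 'dq': array([-2.99052896e-06, -1.14554446e-03, -1.20761429e-03, -2.85970637e-04,
       -5.24391846e-04, -7.05975986e-04]), 'joint_torque': array([-2.35612351e-03, -7.31404066e+01, -6.32430553e+01, -1.78438372e-04,
        6.00444237e-04, -5.43793234e-06]), 'tool_pos': array([ 0.25962018, -0.62308133,  0.4046807 ]), 'tool_rot': array([-3.08050507e+00, -6.16142592e-01, -2.98355054e-07]), 'contact_force': array([-0.91710403,  0.39463554, -0.24616497]), 'moment': array([ 0.05746056,  0.01357405, -0.03874888]), 'finger_force': 0.0, 'opening': 0.998733559806849}
```

```bash
python3 -c "
import cv2,numpy as np
a=cv2.imread('pics/top0.png');cv2.imwrite('pics/top0b.png',cv2.resize(a,(800,600),interpolation=cv2.INTER_CUBIC))"
```

```text
(no output)
```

View pics/top0b.png

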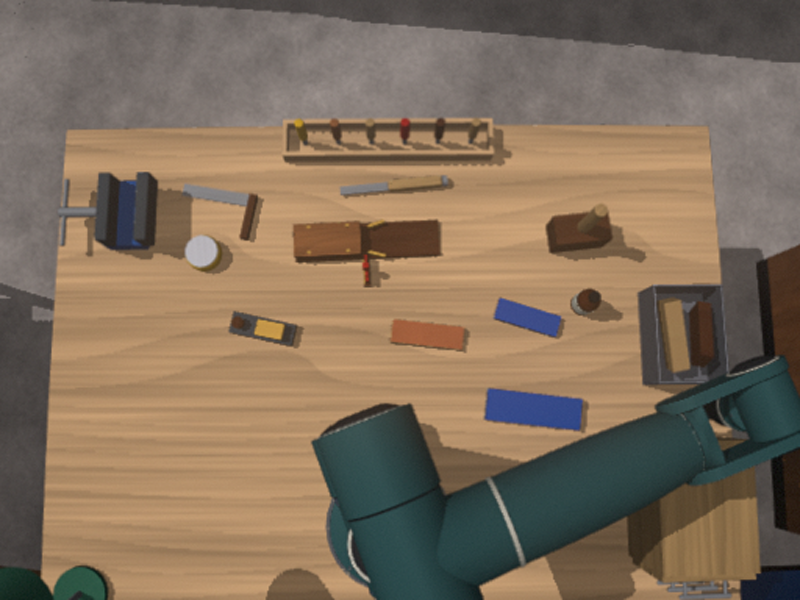

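View pics/scene0.png

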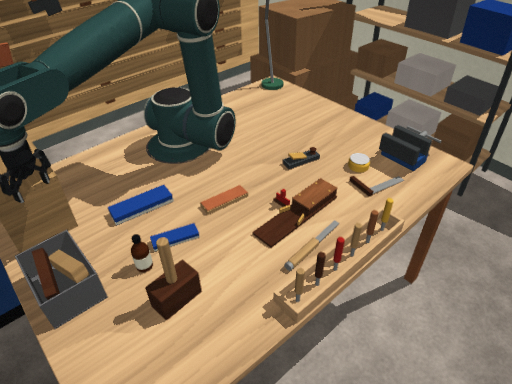

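The top view shows the small stone at (338,203) in 512-scale pixels and the large decoy at (342,262). The case has its roof at (210,154) and its board at (258,152), with the red tab at (234,172). Next I'll segment the stone, roof and board for exact pose.

```bash
python3 - <<'E'
from h import *
a=cv2.imread('pics/top0.png'); hsv=cv2.cvtColor(a,cv2.COLOR_BGR2HSV)
def rect(mask,z,name):
    n,l,s,c=cv2.connectedComponentsWithStats(mask.astype(np.uint8))
    for i in range(1,n):
        if s[i,4]<60: continue
        cn=cv2.findContours((l==i).astype(np.uint8),0,1)[0][0][:,0,:]
        m=cv2.minAreaRect(np.array([px2w('top',p,z)[:2]*1000 for p in cn],np.float32))
        ys,xs=np.nonzero(l==i); cen=np.mean([px2w('top',p,z)[:2] for p in zip(xs,ys)],0)
        W=np.array([px2w('top',p,z)[:2] for p in zip(xs,ys)]);w,v=np.linalg.eigh(np.cov(W.T))
        print(name,np.round(c[i]),'rect c',np.round(m[0],1),np.round(m[1],1),'cen',np.round(cen*1000,1),'axis',np.round(np.degrees(np.arctan2(v[1,1],v[0,1]))%180,1),'LW',np.round(np.sqrt(12*w)*1000))
H,S,V=[hsv[...,i].astype(int) for i in range(3)]
roi=np.zeros(a.shape[:2],bool); roi[185:285,300:390]=1
rect(roi&(H>105)&(H<130)&(S>130),.024,'blue')
roi[:]=0; roi[135:175,180:290]=1
rect(roi&(V<165)&(V>85)&(S>90),.048,'roof')
rect(roi&(V<85),.012,'board')
roi[:]=0; roi[155:190,220:245]=1
rect(roi&((H<6)|(H>174))&(S>170),.06,'tab')
for p in [(186,144),(230,141),(258,141),(281,141),(188,167),(230,163),(200,155),(260,152),(305,152)]: print(p,hsv[p[1],p[0]])
c=np.vstack([cv2.resize(a[125:195,175:290],(805//1,490),interpolation=2)])
cv2.imwrite('pics/case.png',cv2.resize(c,(800,487)))
E
```

```text
blue [337. 203.] rect c [ 468.4 -319.4] [144.3  45.7] cen [ 468.5 -319.4] axis 72.2 LW [ 45. 144.]Traceback (most recent call last):
  File "<stdin>", line 14, in <module>
  File "<stdin>", line 10, in rect
  File "h.py", line 5, in px2w
    p=ctrl.camera_params(cam); f=192/np.tan(np.radians(p['vfov'])/2)
ValueError: time passes only in moves, steps and waits
```

```bash
sed -i 's/^def px2w/import functools\nctrl_params=functools.lru_cache(None)(ctrl.camera_params)\ndef px2w/; s/p=ctrl.camera_params/p=ctrl_params/' h.py; python3 - <<'E'
from h import *
a=cv2.imread('pics/top0.png'); hsv=cv2.cvtColor(a,cv2.COLOR_BGR2HSV)
c=cv2.resize(a[125:195,175:290],(800,487),interpolation=2); cv2.imwrite('pics/case.png',c)
H,S,V=[hsv[...,i].astype(int) for i in range(3)]
def rect(mask,z,name):
    n,l,s,c=cv2.connectedComponentsWithStats(mask.astype(np.uint8))
    for i in range(1,n):
        if s[i,4]<30: continue
        ys,xs=np.nonzero(l==i); W=np.array([px2w('top',p,z)[:2]*1000 for p in zip(xs,ys)])
        m=cv2.minAreaRect(W.astype(np.float32)); w,v=np.linalg.eigh(np.cov(W.T))
        print(name,np.round(c[i]),'rect',np.round(cv2.boxPoints(m),1).tolist(),'cen',np.round(W.mean(0),1),'axis',np.round(np.degrees(np.arctan2(v[1,1],v[0,1]))%180,1),'LW',np.round(np.sqrt(12*w)))
roi=np.zeros(a.shape[:2],bool); roi[135:175,180:290]=1
rect(roi&(V<130)&(V>85)&(S>90),.048,'roof')
rect(roi&(V<85),.012,'board')
roi[:]=0; roi[155:190,220:245]=1
rect(roi&((H<6)|(H>174))&(S>170),.06,'tab')
for p in [(258,141),(200,155),(260,152),(305,152)]: print(p,hsv[p[1],p[0]])
print('cam top',-R.from_rotvec(ctrl_params('top')['rvec']).as_matrix().T@ctrl_params('top')['tvec'])
E
```

```text
roof [261. 154.] rect [[569.4000244140625, 59.79999923706055], [578.2999877929688, -122.4000015258789], [696.0, -116.5999984741211], [687.0999755859375, 65.5999984741211]] cen [644.9 -45.9] axis 108.1 LW [ 89. 169.]
roof [218. 151.] rect [[611.2000122070312, 185.0], [617.5999755859375, 18.0], [692.7000122070312, 20.899999618530273], [686.4000244140625, 187.8000030517578]] cen [656.  111.8] axis 101.5 LW [ 89. 124.]
roof [192. 161.] rect [[598.4000244140625, 215.10000610351562], [599.0, 178.89999389648438], [632.0, 179.5], [631.4000244140625, 215.60000610351562]] cen [620.9 203. ] axis 129.7 LW [22. 39.]
roof [214. 167.] rect [[594.0, 178.89999389648438], [598.7000122070312, 67.4000015258789], [602.9000244140625, 67.5999984741211], [598.2000122070312, 179.0]] cen [598.8 124.7] axis 92.4 LW [  4. 118.]
board [230. 157.] rect [[538.5, 181.3000030517578], [653.2999877929688, -50.400001525878906], [730.2999877929688, -12.300000190734863], [615.5999755859375, 219.5]] cen [641.7  70.4] axis 107.8 LW [ 62. 227.]
board [254. 163.] rect [[615.4000244140625, -52.0], [626.5999755859375, -52.099998474121094], [627.0, 6.800000190734863], [615.7000122070312, 6.900000095367432]] cen [618.8 -18.6] axis 89.2 LW [10. 61.]
(258, 141) [ 15 113 131]
(200, 155) [ 13 152 134]
(260, 152) [ 13 138  85]
(305, 152) [ 16 104 198]
cam top [ 0.26355745 -0.01379813  1.69748886]
```

View pics/case.png

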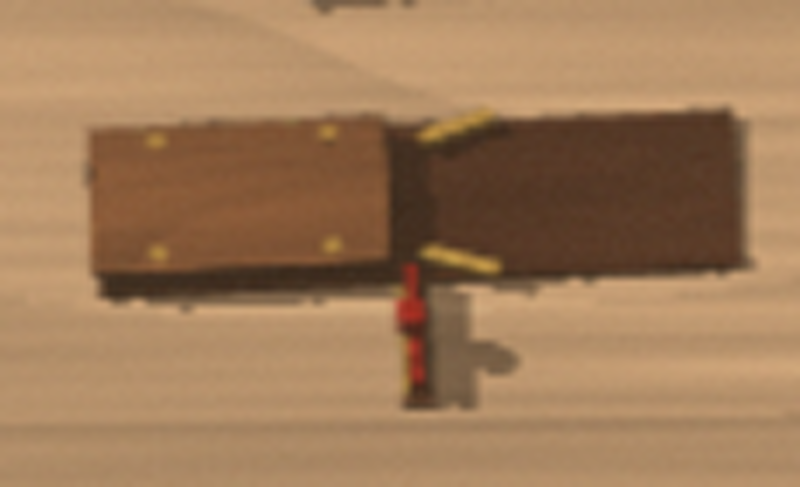

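Crop shows roof corners at (91,129),(385,118),(388,259),(94,271), board end corners at (732,111),(745,268), and the tab at (411,310). I'll fit the case pose from these.

```bash
python3 - <<'E'
from h import *
from scipy.optimize import least_squares
k=800/115
def full(u): return [175+(u[0]+.5)/k-.5,125+(u[1]+.5)/(487/70)-.5]
# (crop px, case x, y sign handled: case +y is towards robot(down in image))
pts=[((385,118),0,-.039,.048),((388,259),0,.039,.048),((91,129),None,-.039,.048),((94,271),None,.039,.048),((732,111),-.185,-.043,.012),((745,268),-.185,.043,.012)]
U=np.array([full(p[0]) for p in pts])
def res(q):
    x,y,th,L=q; c,s=np.cos(th),np.sin(th); o=[]
    for p,u in zip(pts,U):
        X=L if p[1] is None else p[1]
        o.append(w2px('top',[x+c*X-s*p[2],y+s*X+c*p[2],p[3]])-u)
    return np.ravel(o)
r=least_squares(res,[.66,.057,np.radians(95),.15]); x,y,th,L=r.x
print(r.x,np.degrees(th),np.round(r.fun,2))
print('tab world',px2w('top',full((411,310)),.07))
c,s=np.cos(th),np.sin(th)
for n,X,Y in [('load',-.1,0),('home',.071,0),('taptab',-.01,.075)]: print(n,x+c*X-s*Y,y+s*X+c*Y)
E
```

```text
[0.65442201 0.06709251 1.60735815 0.15302566] 92.09483838878222 [-0.13 -0.45  0.18  0.32  0.01 -0.25 -0.01  0.37  0.3  -0.06 -0.36  0.06]
tab world [0.58531045 0.05346833 0.07      ]
load 0.6580773752956899 -0.03284065572279975
home 0.6518266956821391 0.13804506341244202
taptab 0.5798376671064343 0.0543576703073491
```

```bash
cat >> h.py <<'E'
CO=np.array([.6544,.0671]); TH=np.radians(92.1)
def case(X,Y): return CO+np.array([np.cos(TH)*X-np.sin(TH)*Y, np.sin(TH)*X+np.cos(TH)*Y])
def go(x,y,z,yaw):
    """print scaled shift/turn from present pose to a downward pose with tool x at yaw (deg)"""
    o=ctrl.observe(); R0=R.from_rotvec(o['tool_rot']); a=np.radians(yaw)
    T=R.from_matrix(np.array([[np.cos(a),np.sin(a),0],[np.sin(a),-np.cos(a),0],[0,0,-1.]]))
    print('go',np.round(R0.inv().apply(np.array([x,y,z])-o['tool_pos'])/.2,3),np.round((R0.inv()*T).as_rotvec()/(2*np.pi),4),'t',round(o['t'],2),'F',np.round(o['contact_force'],1))
def axes():
    o=ctrl.observe(); print(np.round(R.from_rotvec(o['tool_rot']).as_matrix(),3))
E
python3 - <<'E'
from h import *
for c in ('top','scene'):
  print([(np.round(d['at']),round(d['conf'],2),np.round(px2w(c,d['at'],0)[:2],3)) for d in ctrl.place_of(c,'oil')])
g=np.array([.4685,-.319])-.02*np.array([np.cos(np.radians(72.2)),np.sin(np.radians(72.2))]); print(g)
go(*g,.30,72.2)
E
```

```text
[(array([375., 196.]), 0.59, array([ 0.498, -0.464])), (array([161., 138.]), 0.54, array([0.72, 0.33]))]
[(array([144., 268.]), 0.55, array([ 0.506, -0.456]))]
[ 0.46238609 -0.33804259]
go [ 1.484 -0.926  0.524] [ 0.      0.     -0.1377] t 0.7 F [0.2 0.4 0.3]
```

>>> send_rows:
  rows:
    - [[0.18,-0.11,0,0,0,-0.0175,1],[0.35,-0.22,0,0,0,-0.035,1],[0.52,-0.33,0,0,0,-0.0525,1],[0.68,-0.43,0,0,0,-0.07,1],[0.82,-0.52,0,0,0,-0.0875,1],[0.92,-0.58,0,0,0,-0.105,1],[0.98,-0.61,0,0,0,-0.1225,1],[0.98,-0.61,0,0,0,-0.1377,1]]
  force: 80

```text
t: 1.37
tool_pos: [0.3951, -0.433, 0.4051]
tool_rot: [2.53, 1.861, 0.001]
contact_force: [-1.4, -0.8, -0.5]
opening: 1.001
finger_force: 0.0
```

```bash
python3 -c "
from h import *
go(.4624,-.338,.30,72.2)"
```

```text
go [0.554 0.179 0.526] [ 0.0001 -0.      0.0013] t 1.37 F [-1.4 -0.8 -0.5]
```

>>> send_rows:
  rows:
    - [[0.15,0.05,0.14,0,0,0.001,1],[0.3,0.1,0.28,0,0,0.001,1],[0.45,0.15,0.42,0,0,0.001,1],[0.55,0.18,0.55,0,0,0.001,1],[0.55,0.18,0.68,0,0,0.001,1],[0.55,0.18,0.68,0,0,0.001,1],[0.55,0.18,0.68,0,0,0.001,1],[0.55,0.18,0.68,0,0,0.001,1]]

```text
t: 2.03
tool_pos: [0.4616, -0.342, 0.2706]
tool_rot: [2.543, 1.841, 0.0]
contact_force: [-0.1, 0.4, 0.8]
opening: 1.004
finger_force: 0.0
```

```bash
python3 -c "
from h import *
go(.4624,-.338,.177,72.2)
a=ctrl.snapshot('scene'); cv2.imwrite('pics/s1.png',cv2.resize(a[150:290,90:280],(760,560),interpolation=2))"
```

```text
go [ 0.021 -0.003  0.468] [ 0.0002  0.0001 -0.0011] t 2.03 F [-0.1  0.4  0.8]
```

View pics/s1.png

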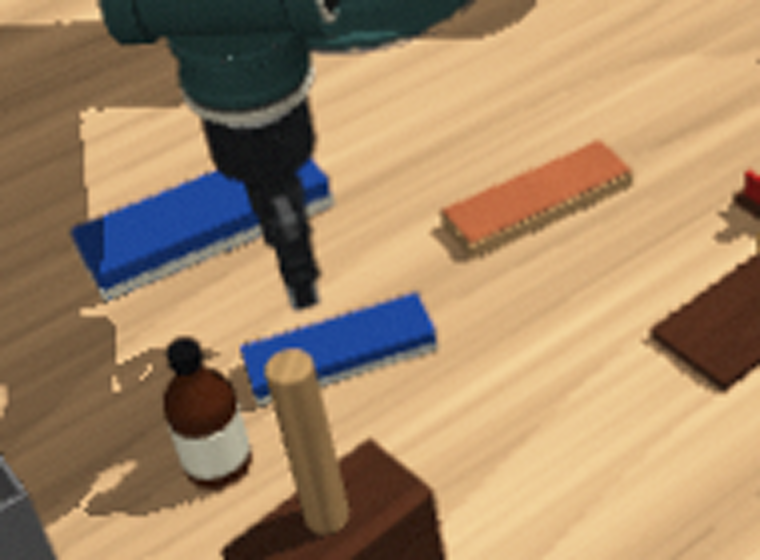

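The gripper hovers above the small stone at crop (300,300), clear of the bottle and the mallet. I'll descend and grip.

>>> send_rows:
  rows:
    - [[0.02,-0.003,0.1,0,0,-0.001,1],[0.02,-0.003,0.2,0,0,-0.001,1],[0.02,-0.003,0.3,0,0,-0.001,1],[0.02,-0.003,0.38,0,0,-0.001,1],[0.02,-0.003,0.43,0,0,-0.001,1],[0.02,-0.003,0.46,0,0,-0.001,1],[0.02,-0.003,0.46,0,0,-0.001,1],[0.02,-0.003,0.46,0,0,-0.001,-0.1]]

```text
t: 2.75
tool_pos: [0.4624, -0.3378, 0.1778]
tool_rot: [2.538, 1.85, 0.0]
contact_force: [0.3, -0.1, 0.4]
opening: 0.881
finger_force: 0.0
```

>>> send_rows:
  rows:
    - [[0,0,0,0,0,0,-1],[0,0,0,0,0,0,-1],[0,0,0,0,0,0,-1],[0,0,0,0,0,0,-1],[0,0,0,0,0,0,-1],[0,0,0,0,0,0,-1],[0,0,0,0,0,0,-1],[0,0,0,0,0,0,-1]]

```text
t: 3.42
tool_pos: [0.4626, -0.3377, 0.1783]
tool_rot: [2.537, 1.85, 0.001]
contact_force: [-0.2, -0.3, 7.9]
opening: 0.567
finger_force: 84.2
```

>>> send_rows:
  rows:
    - [[0,0,-0.08,0,0,0,-1],[0,0,-0.2,0,0,0,-1],[0,0,-0.33,0,0,0,-1],[0,0,-0.45,0,0,0,-1],[0,0,-0.5,0,0,0,-1],[0,0,-0.5,0,0,0,-1],[0,0,-0.5,0,0,0,-1],[0,0,-0.5,0,0,0,-1]]

```text
t: 4.08
tool_pos: [0.4619, -0.3372, 0.2748]
tool_rot: [-2.537, -1.85, 0.001]
contact_force: [-0.2, 0.1, -5.5]
opening: 0.567
finger_force: 84.3
```

```bash
python3 -c "
from h import *
p=case(-.12,0); print(p); o=ctrl.observe(); print(o['opening'],o['finger_force'])
go(*p,.24,92.1)"
```

```text
[ 0.65879725 -0.05281941]
0.566799102952691 84.30253744125366
go [1.655 0.503 0.174] [-0.0003 -0.0002 -0.0553] t 4.08 F [-0.2  0.1 -5.5]
```

Held (−5.5 N of weight). Next I carry it over the board.

>>> send_rows:
  rows:
    - [[0.08,0.02,0,0,0,0,-1],[0.2,0.06,0,0,0,-0.007,-1],[0.35,0.11,0,0,0,-0.015,-1],[0.5,0.15,0,0,0,-0.023,-1],[0.65,0.2,0,0,0,-0.031,-1],[0.8,0.24,0,0,0,-0.04,-1],[0.92,0.28,0,0,0,-0.048,-1],[1.0,0.3,0,0,0,-0.0553,-1]]

```text
t: 4.75
tool_pos: [0.5814, -0.1632, 0.2746]
tool_rot: [-2.174, -2.264, 0.001]
contact_force: [0.5, -1.1, -4.6]
opening: 0.565
finger_force: 84.1
```

```bash
python3 -c "
from h import *
go(*case(-.12,0),.24,92.1)"
```

```text
go [0.536 0.409 0.173] [-0.0004 -0.0002  0.0006] t 4.75 F [ 0.5 -1.1 -4.6]
```

>>> send_rows:
  rows:
    - [[0.13,0.1,0,0,0,0.0006,-1],[0.26,0.2,0,0,0,0.0006,-1],[0.38,0.29,0.04,0,0,0.0006,-1],[0.47,0.36,0.09,0,0,0.0006,-1],[0.52,0.4,0.14,0,0,0.0006,-1],[0.52,0.4,0.17,0,0,0.0006,-1],[0.52,0.4,0.17,0,0,0.0006,-1],[0.52,0.4,0.17,0,0,0.0006,-1]]

```text
t: 5.42
tool_pos: [0.6561, -0.0591, 0.2415]
tool_rot: [-2.184, -2.256, 0.002]
contact_force: [0.8, -0.8, -4.1]
opening: 0.561
finger_force: 84.1
```

```bash
python3 - <<'E'
from h import *
go(*case(-.12,0),.192,92.1); axes()
a=ctrl.snapshot('top'); b=ctrl.snapshot('scene')
cv2.imwrite('pics/s2.png',np.hstack([cv2.resize(a[120:200,180:300],(450,300),interpolation=2),cv2.resize(b[150:250,230:350],(350,300),interpolation=2)]))
E
```

```text
go [0.031 0.015 0.248] [-0.0003 -0.     -0.0007] t 5.42 F [ 0.8 -0.8 -4.1]
[[-0.033  0.999 -0.002]
 [ 0.999  0.033 -0.   ]
 [ 0.    -0.002 -1.   ]]
```

View pics/s2.png

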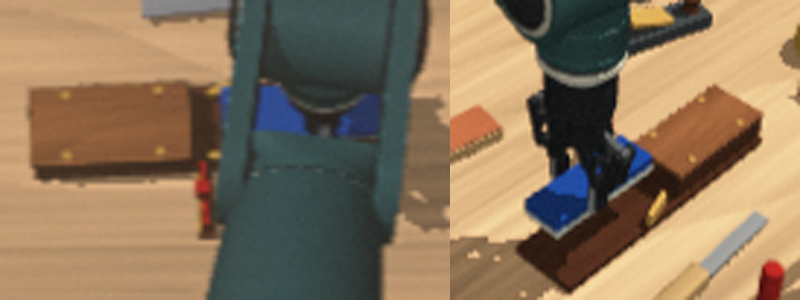

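The stone is held above the board, aligned with the case. Lowering it now.

>>> send_rows:
  rows:
    - [[0.03,0.015,0.06,0,0,-0.0007,-1],[0.03,0.015,0.12,0,0,-0.0007,-1],[0.03,0.015,0.18,0,0,-0.0007,-1],[0.03,0.015,0.22,0,0,-0.0007,-1],[0.03,0.015,0.24,0,0,-0.0007,-1],[0.03,0.015,0.25,0,0,-0.0007,-1],[0.03,0.015,0.255,0,0,-0.0007,-1],[0.03,0.015,0.255,0,0,-0.0007,-1]]

```text
t: 6.18
tool_pos: [0.6595, -0.0524, 0.1918]
tool_rot: [2.18, 2.262, 0.0]
contact_force: [-0.5, -1.2, -2.7]
opening: 0.566
finger_force: 84.2
```

```bash
python3 - <<'E'
from h import *
go(*case(-.07,0),.190,92.1)
E
```

```text
go [ 0.248 -0.004  0.009] [0.     0.     0.0001] t 6.18 F [-0.5 -1.2 -2.7]
```

>>> send_rows:
  rows:
    - [[0,0,0.006,0,0,0,-1],[0.02,-0.002,0.006,0,0,0,-1],[0.04,-0.003,0.006,0,0,0,-1],[0.06,-0.003,0.006,0,0,0,-1],[0.08,-0.003,0.006,0,0,0,-1],[0.1,-0.003,0.006,0,0,0,-1],[0.12,-0.003,0.006,0,0,0,-1],[0.12,-0.003,0.006,0,0,0,-1]]
  force: 30

```text
t: 6.85
tool_pos: [0.6579, -0.0275, 0.1905]
tool_rot: [-2.179, -2.263, -0.0]
contact_force: [-0.0, 0.1, -4.0]
opening: 0.565
finger_force: 84.2
```

>>> send_rows:
  rows:
    - [[0,0,0,0,0,0,-1],[0.02,0,0,0,0,0,-1],[0.04,0,0,0,0,0,-1],[0.06,0,0,0,0,0,-1],[0.08,0,0,0,0,0,-1],[0.1,0,0,0,0,0,-1],[0.11,0,0,0,0,0,-1],[0.11,0,0,0,0,0,-1]]

```text
t: 7.52
tool_pos: [0.6571, -0.0059, 0.1905]
tool_rot: [-2.179, -2.263, -0.0]
contact_force: [-0.9, 0.5, -2.5]
opening: 0.565
finger_force: 84.2
```

```bash
python3 - <<'E'
from h import *
go(*case(-.07,0),.190,92.1)
b=ctrl.snapshot('scene')
cv2.imwrite('pics/s3.png',cv2.resize(b[150:250,230:350],(720,600),interpolation=2))
E
```

```text
go [ 0.015 -0.     0.003] [ 0.     -0.      0.0002] t 7.52 F [-0.9  0.5 -2.5]
```

View pics/s3.png

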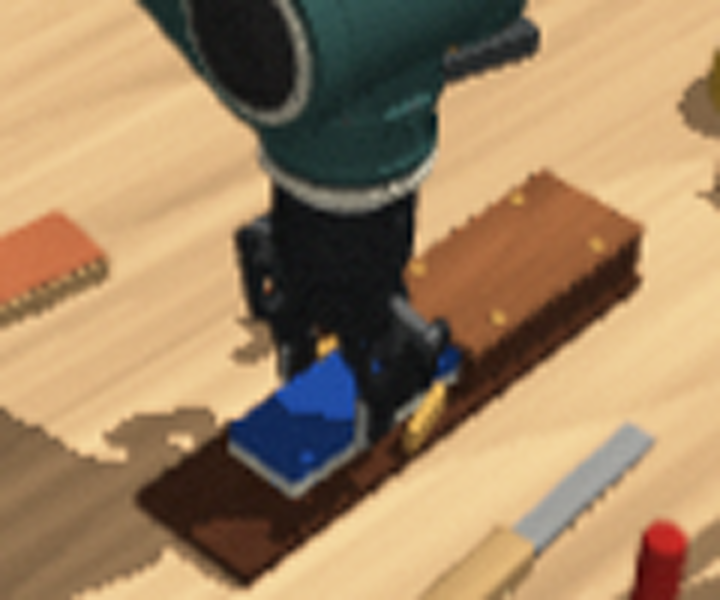

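The stone's front is in the mouth, and side force is negligible. I'll release and lift.

>>> send_rows:
  rows:
    - [[0,0,0.004,0,0,0,-1],[0,0,0.006,0,0,0,-0.5],[0,0,0.006,0,0,0,0.7],[0,0,0.006,0,0,0,0.7],[0,0,0.006,0,0,0,0.7],[0,0,-0.08,0,0,0,0.7],[0,0,-0.2,0,0,0,0.7],[0,0,-0.3,0,0,0,0.7]]

```text
t: 8.23
tool_pos: [0.6571, -0.0066, 0.2514]
tool_rot: [-2.18, -2.262, 0.0]
contact_force: [0.4, 0.9, 0.7]
opening: 0.849
finger_force: 0.0
```

```bash
python3 - <<'E'
from h import *
go(*case(-.155,0),.248,92.1)
E
```

```text
go [-0.406 -0.     0.017] [-0.      0.      0.0001] t 8.23 F [0.4 0.9 0.7]
```

>>> send_rows:
  rows:
    - [[-0.05,0,0,0,0,0,-1],[-0.18,0,0,0,0,0,-1],[-0.32,0,0,0,0,0,-1],[-0.42,0,0,0,0,0,-1],[-0.43,0,0,0,0,0,-1],[-0.43,0,0,0,0,0,-1],[-0.43,0,0,0,0,0,-1],[-0.43,0,0,0,0,0,-1]]

```text
t: 8.9
tool_pos: [0.6603, -0.0917, 0.2503]
tool_rot: [-2.179, -2.263, -0.0]
contact_force: [-0.6, 0.1, 0.8]
opening: -0.002
finger_force: 0.0
```

>>> send_rows:
  rows:
    - [[0,0,0.08,0,0,0,-1],[0,0,0.16,0,0,0,-1],[0,0,0.23,0,0,0,-1],[0,0,0.27,0,0,0,-1],[0,0,0.29,0,0,0,-1],[0,0,0.3,0,0,0,-1],[0,0,0.3,0,0,0,-1],[0,0,0.3,0,0,0,-1]]

```text
t: 9.57
tool_pos: [0.6605, -0.0923, 0.1912]
tool_rot: [2.179, 2.262, 0.001]
contact_force: [-0.1, 0.4, 0.8]
opening: -0.0
finger_force: 0.0
```

```bash
python3 - <<'E'
from h import *
print(ctrl.observe()['opening'])
go(*case(-.015,0),.191,92.1)
b=ctrl.snapshot('scene')
cv2.imwrite('pics/s4.png',cv2.resize(b[150:250,230:350],(720,600),interpolation=2))
E
```

```text
-0.00023422110287077893
go [ 0.723 -0.001  0.001] [0.0001 0.     0.0001] t 9.57 F [-0.1  0.4  0.8]
```

View pics/s4.png

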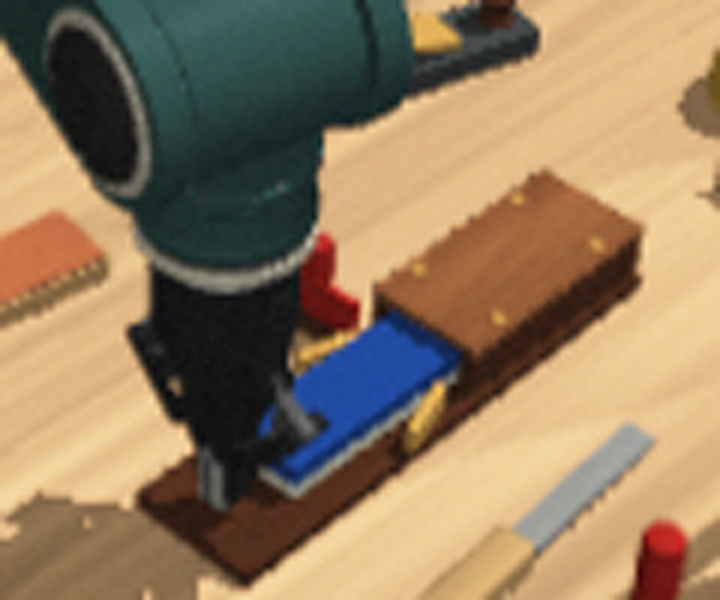

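The closed fingers stand just behind the stone's rear end, and the stone is straight in the guides. Pushing now.

>>> send_rows:
  rows:
    - [[0.05,0,0,0,0,0,-1],[0.1,0,0,0,0,0,-1],[0.16,0,0,0,0,0,-1],[0.22,0,0,0,0,0,-1],[0.28,0,0,0,0,0,-1],[0.34,0,0,0,0,0,-1],[0.4,0,0,0,0,0,-1],[0.44,0,0,0,0,0,-1]]

```text
t: 10.28
tool_pos: [0.657, -0.0027, 0.1906]
tool_rot: [2.179, 2.263, 0.0]
contact_force: [1.3, -4.1, 2.9]
opening: -0.0
finger_force: 2.2
```

>>> send_rows:
  rows:
    - [[0.03,0,0,0,0,0,-1],[0.06,0,0,0,0,0,-1],[0.09,0,0,0,0,0,-1],[0.12,0,0,0,0,0,-1],[0.15,0,0,0,0,0,-1],[0.18,0,0,0,0,0,-1],[0.2,0,0,0,0,0,-1],[0.2,0,0,0,0,0,-1]]

```text
t: 10.95
tool_pos: [0.6554, 0.0363, 0.1903]
tool_rot: [-2.179, -2.262, -0.0]
contact_force: [0.3, -0.6, 0.4]
opening: -0.001
finger_force: 0.0
```

```bash
python3 - <<'E'
from h import *
go(*case(-.015,0),.191,92.1)
E
```

```text
go [ 0.079  0.001 -0.003] [-0.0001 -0.0001  0.0002] t 10.95 F [ 0.3 -0.6  0.4]
```

>>> send_rows:
  rows:
    - [[0.01,0,0,0,0,0,-1],[0.02,0,0,0,0,0,-1],[0.03,0,0,0,0,0,-1],[0.04,0,0,0,0,0,-1],[0.05,0,0,0,0,0,-1],[0.06,0,0,0,0,0,-1],[0.06,0,0,0,0,0,-1],[0.06,0,0,0,0,0,-1]]

```text
t: 11.62
tool_pos: [0.6551, 0.0478, 0.1905]
tool_rot: [-2.179, -2.263, -0.0]
contact_force: [-0.2, -0.6, 0.4]
opening: 0.0
finger_force: 0.0
```

>>> send_rows:
  rows:
    - [[0.003,0,0,0,0,0,-1],[0.006,0,0,0,0,0,-1],[0.009,0,0,0,0,0,-1],[0.012,0,0,0,0,0,-1],[0.015,0,0,0,0,0,-1],[0.015,0,0,0,0,0,-1],[0.015,0,0,0,0,0,-1],[0.015,0,0,0,0,0,-1]]

```text
t: 12.28
tool_pos: [0.6551, 0.0501, 0.1906]
tool_rot: [2.179, 2.262, -0.001]
contact_force: [1.1, -7.4, 0.4]
opening: 0.0
finger_force: 3.7
```

>>> send_rows:
  rows:
    - [[0.003,0,0,0,0,0,-1],[0.006,0,0,0,0,0,-1],[0.009,0,0,0,0,0,-1],[0.01,0,0,0,0,0,-1],[0.01,0,0,0,0,0,-1],[0.01,0,0,0,0,0,-1],[0.01,0,0,0,0,0,-1],[0.01,0,0,0,0,0,-1]]

```text
t: 12.95
tool_pos: [0.6552, 0.0507, 0.1906]
tool_rot: [2.178, 2.259, -0.004]
contact_force: [3.2, -22.2, -0.8]
opening: -0.002
finger_force: 10.9
```

Wall contact (22 N, stiff). I'll back off and rise.

>>> send_rows:
  rows:
    - [[-0.05,0,0,0,0,0,-1],[-0.12,0,0,0,0,0,-1],[-0.2,0,0,0,0,0,-1],[-0.2,0,-0.1,0,0,0,-1],[-0.2,0,-0.25,0,0,0,-1],[-0.2,0,-0.4,0,0,0,-1],[-0.2,0,-0.5,0,0,0,-1],[-0.2,0,-0.5,0,0,0,-1]]

```text
t: 13.62
tool_pos: [0.657, 0.0115, 0.2959]
tool_rot: [2.177, 2.259, 0.007]
contact_force: [0.2, -0.5, 0.7]
opening: 0.003
finger_force: 0.0
```

```bash
python3 - <<'E'
from h import *
b=ctrl.snapshot('scene')
print([(np.round(d['at'],1),round(d['conf'],2),np.round(px2w('scene',d['at'],.055)[:2],4)) for d in ctrl.place_of('scene','keeper_tab')])
cv2.imwrite('pics/s5.png',cv2.resize(b[150:250,230:350],(720,600),interpolation=2))
go(*case(-.012,.12),.26,92.1)
E
```

```text
[(array([282.6, 194.6]), 0.5, array([0.5901, 0.0463]))]
go [ 0.217 -0.6    0.155] [ 0.0002 -0.      0.    ] t 13.72 F [-0.3 -1.  -0.6]
```

View pics/s5.png

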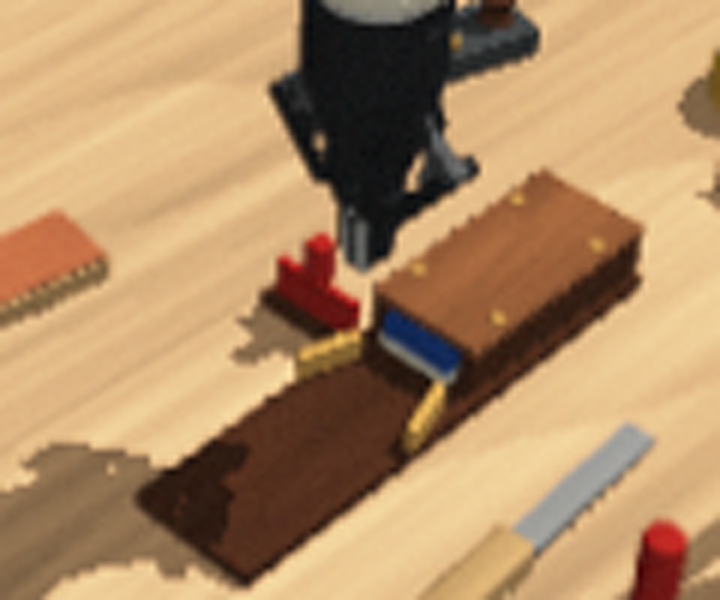

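The stone is home with its face just out of the mouth (crop 425,345). The keeper is open with its tab at (320,260). Now I'll go around to the tab's outer side.

>>> send_rows:
  rows:
    - [[0.05,-0.12,0,0,0,0,-1],[0.12,-0.28,0,0,0,0,-1],[0.18,-0.44,0,0,0,0,-1],[0.22,-0.56,0,0,0,0,-1],[0.22,-0.6,0,0,0,0,-1],[0.22,-0.6,0.1,0,0,0,-1],[0.22,-0.6,0.2,0,0,0,-1],[0.22,-0.6,0.2,0,0,0,-1]]

```text
t: 14.38
tool_pos: [0.5339, 0.0516, 0.246]
tool_rot: [-2.177, -2.26, 0.006]
contact_force: [-0.5, -0.8, -1.5]
opening: 0.0
finger_force: 0.0
```

```bash
python3 - <<'E'
from h import *
go(*case(-.012,.12),.227,92.1)
go(*case(-.012,.0215),.227,92.1)
E
```

```text
go [-0.005  0.006  0.095] [-0.0009  0.      0.0001] t 14.38 F [-0.5 -0.8 -1.5]
go [-0.005  0.498  0.092] [-0.0009  0.      0.0001] t 14.38 F [-0.5 -0.8 -1.5]
```

>>> send_rows:
  rows:
    - [[0,0,0.04,0,0,0,-1],[-0.005,0,0.09,0,0,0,-1],[-0.005,0.04,0.09,0,0,0,-1],[-0.005,0.08,0.09,0,0,0,-1],[-0.005,0.12,0.09,0,0,0,-1],[-0.005,0.16,0.09,0,0,0,-1],[-0.005,0.2,0.09,0,0,0,-1],[-0.005,0.24,0.09,0,0,0,-1]]

```text
t: 15.05
tool_pos: [0.5839, 0.0529, 0.2329]
tool_rot: [2.179, 2.262, 0.0]
contact_force: [-1.8, -0.6, 2.6]
opening: -0.002
finger_force: 1.4
```

>>> send_rows:
  rows:
    - [[0,0.04,0,0,0,0,-1],[0,0.08,0,0,0,0,-1],[0,0.12,0,0,0,0,-1],[0,0.15,0,0,0,0,-1],[0,0.18,0,0,0,0,-1],[0,0.2,0,0,0,0,-1],[0,0.21,0,0,0,0,-1],[0,0.21,0,0,0,0,-1]]

```text
t: 15.72
tool_pos: [0.6251, 0.0544, 0.2323]
tool_rot: [-2.18, -2.262, 0.0]
contact_force: [-0.4, -0.2, 0.1]
opening: -0.003
finger_force: 0.0
```

```bash
python3 - <<'E'
from h import *
go(*case(-.012,.0215),.227,92.1)
E
```

```text
go [-0.002  0.041  0.027] [-0.      0.      0.0001] t 15.72 F [-0.4 -0.2  0.1]
```

>>> send_rows:
  rows:
    - [[0,0.006,0,0,0,0,-1],[0,0.012,0,0,0,0,-1],[0,0.018,0,0,0,0,-1],[0,0.024,0,0,0,0,-1],[0,0.03,0,0,0,0,-1],[0,0.035,0,0,0,0,-1],[0,0.035,0,0,0,0,-1],[0,0.035,0,0,0,0,-1]]

```text
t: 16.38
tool_pos: [0.6319, 0.0547, 0.2325]
tool_rot: [2.18, 2.262, 0.0]
contact_force: [-0.1, 1.3, -0.1]
opening: -0.003
finger_force: 0.2
```

>>> send_rows:
  rows:
    - [[0,0.004,0,0,0,0,-1],[0,0.008,0,0,0,0,-1],[0,0.012,0,0,0,0,-1],[0,0.015,0,0,0,0,-1],[0,0.015,0,0,0,0,-1],[0,0.015,0,0,0,0,-1],[0,0.015,0,0,0,0,-1],[0,0.015,0,0,0,0,-1]]

```text
t: 17.05
tool_pos: [0.6348, 0.0548, 0.2325]
tool_rot: [2.18, 2.262, 0.0]
contact_force: [-1.1, -0.9, 0.2]
opening: 0.005
finger_force: 0.2
```

>>> send_rows:
  rows:
    - [[0,0.004,0,0,0,0,-1],[0,0.008,0,0,0,0,-1],[0,0.012,0,0,0,0,-1],[0,0.016,0,0,0,0,-1],[0,0.02,0,0,0,0,-1],[0,0.02,0,0,0,0,-1],[0,0.02,0,0,0,0,-1],[0,0.02,0,0,0,0,-1]]

```text
t: 17.72
tool_pos: [0.638, 0.055, 0.2322]
tool_rot: [-2.177, -2.26, 0.005]
contact_force: [-18.3, -0.9, 7.9]
opening: 0.006
finger_force: 10.1
```

```bash
python3 - <<'E'
from h import *
print(ctrl.observe()['contact_force'])
b=ctrl.snapshot('scene')
cv2.imwrite('pics/s6.png',cv2.resize(b[150:240,240:348],(720,600),interpolation=2))
E
```

```text
[-18.31193653  -0.90892483   7.86954377]
```

View pics/s6.png

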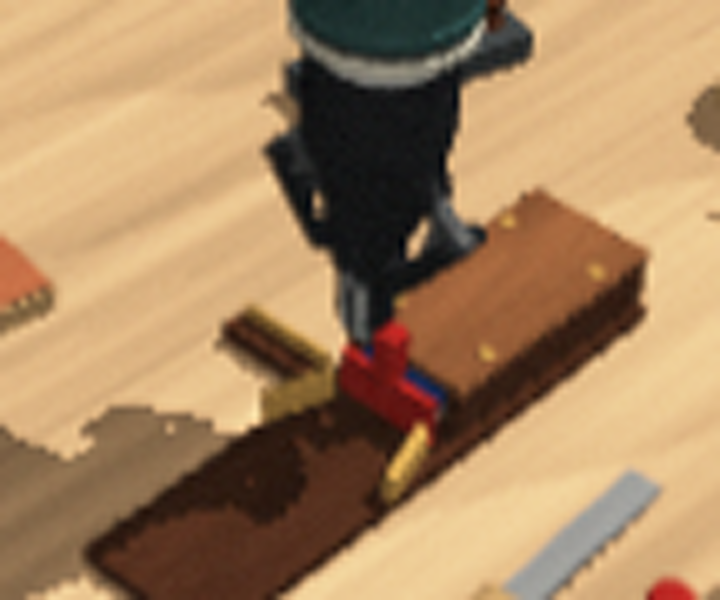

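The keeper plate stands across the mouth (crop 390,385), and the 18 N reading is at its stop. I'll retreat and verify.

>>> send_rows:
  rows:
    - [[0,-0.05,0,0,0,0,-1],[0,-0.13,0,0,0,0,-1],[0,-0.2,-0.05,0,0,0,-1],[0,-0.3,-0.15,0,0,0,-1],[0,-0.4,-0.3,0,0,0,-1],[0,-0.5,-0.5,0,0,0,-1],[0,-0.6,-0.6,0,0,0,-1],[0,-0.7,-0.6,0,0,0,-1]]

```text
t: 18.43
tool_pos: [0.4982, 0.0497, 0.3581]
tool_rot: [2.176, 2.259, 0.009]
contact_force: [0.5, 0.4, 1.6]
opening: -0.002
finger_force: 0.0
```

```bash
python3 - <<'E'
from h import *
b=ctrl.snapshot('scene')
print(ctrl.observe()['contact_force'])
for y in (0,.005,.01):
    print(y,np.round(w2px('scene',[*case(-.01,y),.070]),1),np.round(w2px('scene',[*case(-.01,y-.031),.012]),1))
print([(np.round(d['at'],1),round(d['conf'],2)) for d in ctrl.place_of('scene','keeper_tab')], [np.round(w2px('scene',[*case(-.01,y),.055]),1) for y in (0,.01)])
hsv=cv2.cvtColor(b,cv2.COLOR_BGR2HSV).astype(int)
m=((hsv[...,0]<6)|(hsv[...,0]>174))&(hsv[...,1]>170); m[:185]=0; m[230:]=0; m[:,:280]=0; m[:,315:]=0
ys,xs=np.nonzero(m); 
# rows of tab: top pixels
print('red top rows',[(r,xs[ys==r].min(),xs[ys==r].max()) for r in sorted(set(ys))])
cv2.imwrite('pics/s7.png',cv2.resize(b[150:240,240:348],(720,600),interpolation=2))
E
```

```text
[1.1497247  0.20599309 1.05183562]
0 [298.7 199.1] [304.5 216.2]
0.005 [297.6 198.4] [303.4 215.5]
0.01 [296.4 197.7] [302.3 214.8]
[(array([301.1, 200.7]), 0.67)] [array([298.4, 202.4]), array([296.2, 201. ])]
red top rows [(np.int64(198), np.int64(298), np.int64(299)), (np.int64(199), np.int64(297), np.int64(300)), (np.int64(200), np.int64(296), np.int64(301)), (np.int64(201), np.int64(296), np.int64(300)), (np.int64(202), np.int64(292), np.int64(300)), (np.int64(203), np.int64(292), np.int64(300)), (np.int64(204), np.int64(292), np.int64(300)), (np.int64(205), np.int64(291), np.int64(300)), (np.int64(206), np.int64(291), np.int64(300)), (np.int64(207), np.int64(291), np.int64(300)), (np.int64(208), np.int64(291), np.int64(302)), (np.int64(209), np.int64(292), np.int64(303)), (np.int64(210), np.int64(294), np.int64(305)), (np.int64(211), np.int64(295), np.int64(304)), (np.int64(212), np.int64(297), np.int64(304)), (np.int64(213), np.int64(298), np.int64(304)), (np.int64(214), np.int64(300), np.int64(305))]
```

View pics/s7.png

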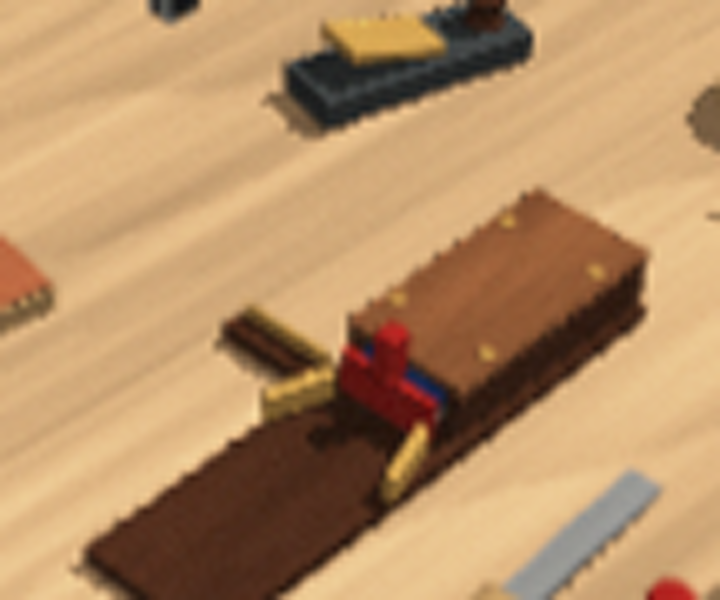

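The keeper is shut, its tab top at (298.5,199) matching position 0, with the stone home behind it and the arm clear.

```bash
python3 -c "
from workcell import ctrl
print(ctrl.job_done())"
```

```text
the job is handed in; nothing more can be done
None
```

The small blue stone is in its case against the back wall, the red keeper is shut across the mouth at its stop, and the job was handed in at about 18.5 s with the arm clear; no verdict came back.

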